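Level the gel-casting table and set the tray on it

TASK

The gel-casting table on the bench is out of level. Turn its two wing screws until the bubble of the level on the table rests wholly inside the black ring, then set the empty casting tray, right way up, on its corner marks on the levelled table and let go. Leave the bottle, the beaker and the tube rack that stand around where they are, and do not upset the level again.

Things in the scene. Friction and masses are not known exactly. Their poses are not given: they have to be found in the camera images.
- ear_left (a point): point on the top face of the table plate, on the axis of the left (+y) wing screw. Grey metal plate 170 mm deep (x) by 190 wide (y), 10 thick, top 50 mm over the bench. It stands on three feet: a fixed pivot foot mid-rear and the two wing screws on lugs at its front corners; it does not slide. Axes of the plate: z normal to it, x to its rear, y to its left.
- ear_right (a point): the same point for the right (-y) wing screw, 250 mm from the left one. Turning a wing clockwise seen from above raises the plate at that screw by 12 mm a full turn (1.91 mm/rad), anticlockwise lowers it; the plate's height at the other screw and at the rear foot stays as it is.
- rear_mark (a point): point on the plate's top face straight over the fixed rear pivot foot, 130 mm behind the line through the two ears; always about 50 mm over the bench. The table is level when this point and the two ears are equally high.
- wings_left (a point): centre of the left screw's black wing head, on its axis, 75 mm over the bench; x axis along the wings. Hub 23 mm across; two upright wings, 86 mm tip to tip, 8 mm thick (13 at the round tips), 62 to 88 mm over the bench at every setting; the plate's lug below has its top at 42 to 58 mm. They turn stiffly (0.08 N m), stay where left; stops lie over 0.8 rad beyond any start.
- wings_right (a point): the same for the right screw.
- vial (a point): centre of the round bull's-eye level on the plate, in the middle of its rear half: grey housing 41 mm in diameter, standing 7 mm over the plate, yellow-green face, black target ring of 12 mm inner diameter round the centre
- bubble_mid (a point): centre of the white bubble, 9.6 mm in diameter, in that level. It moves to the high side of the plate, 0.2 mm per mrad of tilt.
- plate_mid (a point): the middle of the four black corner marks on the plate's top face, between the two screws (20 mm behind the line through them) and 81 mm in front of the level's centre: where the middle of the tray's underside belongs. Axes as for the ears; the tray's long side belongs along y.
- gel_tray: clear open casting tray with dark end gates, 100 mm long (its x) by 60 mm wide (its y) by 30 mm high, walls 4 mm, 0.08 to 0.17 kg; origin at the middle of its underside, z up. It can be gripped across its width.
- bottle: bystander: small clear reagent bottle with blue screw cap, 56 mm in diameter, 105 mm high, standing beside the left screw; origin at the middle of its underside
- beaker: bystander: beaker, 68 mm in diameter, 88 mm high, standing beside the right screw; origin at the middle of its underside
- rack: bystander: small wire rack with two capped tubes, 52 x 86 x 122 mm, standing near one end of the tray; origin at the middle of its underside

How it is judged:
By the outcome, as a careful person would: the job done as asked, in the order asked, and still so for the second after the job is handed in, with the robot touching nothing.
It also fails if it takes over 72 s, if anything falls off the work surface, if the arm or the gripper's body presses on something with over 40 N, if the wrist force passes 120 N, or if a joint passes its speed limit or range.

ROBOT

A 7-joint arm with a two-finger parallel gripper is mounted at the origin on a cart in front of the work surface, level with it; the furniture and walls round the work are solid. World frame = base frame: x ahead of the robot, y to its left, z up, the work surface at z = 0. Lengths are in m, angles in rad, forces in N, time in s.
With the tool pointing down it reaches from about 0.425 to 0.875 m from the base axis. Payload 9.9 kg.
Tool frame: the origin (TCP) lies at the very end of the fingers, on their centre line; the grasp point (between the pads) lies 19 mm behind it; z points along the fingers, y is the line along which they close (so a half turn about z gives the same grasp; the last joint's range is limited). The gripper opens to 85 mm and grips with 20 to 120 N. Pads are 22 mm wide; open, the fingers measure 114 mm over their backs; the gripper's body (76 mm by 85 mm) begins 54 mm behind the grasp point. The pads swing forward as they close: fully open they stand 13 mm farther back than shut.
Start: joints at [1.08, 0.576, 0.025, 1.437, -0.015, 1.129, -0.057], TCP at [0.267, -0.62, 0.231] pointing down, gripper open.
Joint ranges: [-2.76, 2.76], [-0.34, 2.15], [-1.52, 1.57], [0.19, 2.46], [-1.09, 4.23], [0.17, 1.99], [-2.82, 2.82]. Speed limits (rad/s): [2.22, 2.22, 3.01, 3.01, 3.14, 3.14, 3.14].

INTERFACE

Orientations are given as a rotation vector (axis times angle).
In Python, from plant import robot gives the robot as it stands. Calls block until the motion is done:
- robot.movep(position, orientation): joint-space move of the TCP to a pose.
- robot.movel(position, rotation=None, max_speed=0.15): straight line of the TCP; rotation=None keeps the orientation; max_speed is the mean speed in m/s.
- robot.set_joints(angles): joint-space move.
- robot.grip(opening, force=None): opening from 0.0 (shut) to 1.0 (fully open); force is the grip in N (None keeps the last); returns when the fingers have stopped.
- robot.pause(seconds).
- robot.solve_ik(position, orientation): joint angles nearest the present ones, or None.
- robot.camera(name): name is "side" or "top" or "wrist"; returns a dict with "image" (400x640x3 uint8, blue, green, red), "range_z" (400x640 float32, m along the optical axis (not along the pixel's ray), 0 where there is no reading), "intrinsics" (3x3 intrinsics, pixels), "dist_coeffs" ([k1, k2, p1, p2, k3] as OpenCV has them; the pictures are not rectified), "R" (3x3) and "t" (3): a world point X has camera coordinates R X + t; the wrist camera has in their place "hand_eye" (4x4, takes a point from camera to tool coordinates, whose origin is the TCP and whose axes are the flange's). Camera axes: x right, y down, z forward; pixel columns grow to the right and rows downward; lengths in m; the calibration is good to about 2 mm. A picture is of the moment at which its call begins: read the wrist's pose just before it.
A pose or a line that the arm cannot do raises robot.Unreachable and nothing moves.
- robot.sign_off(): hands the job in; it is judged then, once.
Readings, each from a call of its own:
- robot.read_clock(): time.
- robot.read_q(): joint angles.
- robot.read_qvel(): joint speeds.
- robot.read_joint_efforts(): joint torques, N m.
- robot.read_ee_pos(): TCP position.
- robot.read_ee_rot(): TCP orientation.
- robot.read_contact_force(): force on the tool from outside, world axes, zero at the start.
- robot.read_moment(): the same for the moment, N m.
- robot.read_grip_width(): opening from 0.0 (shut) to 1.0 (fully open).
- robot.read_grip_force(): force on a finger pad.
Only numpy, scipy, OpenCV 4.12 (cv2) and the standard library are available. Lean on these libraries where they do the work, as an engineer would, in place of code of your own. Each camera call takes 0.05 s, during which the arm holds its last target. There are 200 camera calls.

## Working session

There is one attempt and no reset: what is moved stays moved. The work goes in short steps, each a Python script; the robot and the scene stay as the last script left them, time stands still between calls to the robot, and variables do not carry over. Pictures are saved under pics/ and viewed, at most 10 in all, crops included, and the job is handed in when it is done.

```bash
mkdir -p pics; ls
python3 - <<'E'
from plant import robot
import cv2,numpy as np
for n in ("top","side"):
    c=robot.camera(n); cv2.imwrite(f"pics/{n}0.png",c["image"]); np.savez(f"pics/{n}0.npz",**c)
    print(n,c["intrinsics"].tolist(),c["dist_coeffs"],(-c["R"].T@c["t"]).round(3),c["R"].round(3).tolist())
c=robot.camera("wrist");print(np.round(c["hand_eye"],4).tolist())
print(robot.read_clock(),robot.read_ee_pos(),robot.read_ee_rot())
E
```

```text
pics
top [[414.5397251048471, 0.0, 318.4363127384147], [0.0, 414.5397251048471, 197.7134635185412], [0.0, 0.0, 1.0]] [-0.11120755  0.          0.          0.          0.        ] [0.474 0.01  1.19 ] [[0.023, -1.0, 0.006], [-0.999, -0.023, -0.047], [0.047, -0.005, -0.999]]
side [[365.7213144097973, 0.0, 315.7505223516047], [0.0, 365.7213144097973, 194.11441357965518], [0.0, 0.0, 1.0]] [-0.03223311  0.          0.          0.          0.        ] [0.515 0.792 0.589] [[-1.0, -0.011, -0.025], [0.015, 0.527, -0.85], [0.023, -0.85, -0.527]]
[[0.0007, -0.9548, -0.2973, 0.0749], [1.0, 0.0009, -0.0005, 0.0012], [0.0007, -0.2973, 0.9548, -0.1438], [0.0, 0.0, 0.0, 1.0]]
0.15 [ 0.26694193 -0.61958331  0.23061685] [-3.07556775e+00 -6.34335268e-01  4.97524885e-04]
```

View pics/top0.png

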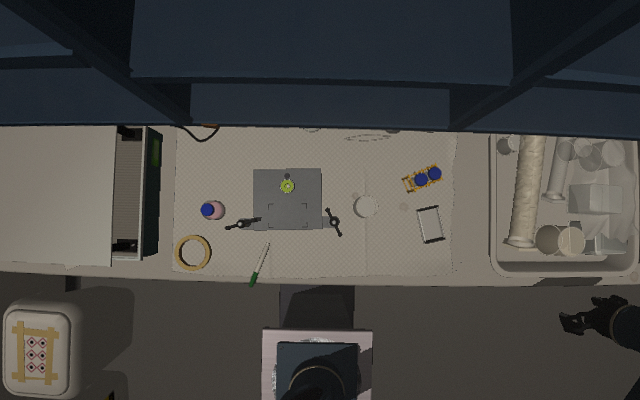

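View pics/side0.png

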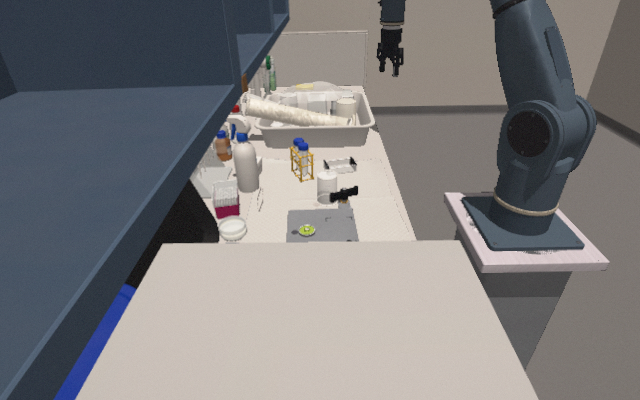

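The top view shows the plate at cols 253–322, rows 168–231, the left wing at (243,224), the right wing at (334,221), and the vial at (287,186). The tray is at (430,224), with the rack at (422,180), bottle at (212,210) and beaker at (365,207). The side view is mostly blocked by the instrument.

```bash
cat > h.py <<'E'
import numpy as np,cv2
from scipy.spatial.transform import Rotation as Rt
def pose(c,ee=None):
    """camera->world R,t"""
    if "R" in c: return np.array(c["R"]).T, -np.array(c["R"]).T@np.array(c["t"])
    p,r=ee; T=np.array(c["hand_eye"]); R=Rt.from_rotvec(r).as_matrix()
    return R@T[:3,:3], R@T[:3,3]+p
def cast(c,px,z,ee=None):
    """pixels -> world points on plane(s) at height z"""
    R,t=pose(c,ee); px=np.asarray(px,float).reshape(-1,1,2)
    u=cv2.undistortPoints(px,c["intrinsics"],c["dist_coeffs"])[:,0]
    d=np.c_[u,np.ones(len(u))]@R.T
    return t+d*((z-t[2])/d[:,2])[:,None]
def cloud(c,ee=None):
    R,t=pose(c,ee); z=c["range_z"]; v,u=np.indices(z.shape)
    q=cv2.undistortPoints(np.stack([u.ravel(),v.ravel()],1).astype(float).reshape(-1,1,2),c["intrinsics"],c["dist_coeffs"])[:,0]
    P=(np.c_[q,np.ones(len(q))]*z.reshape(-1,1))@R.T+t; P[z.ravel()==0]=np.nan
    return P.reshape(*z.shape,3)
def down(a):
    """tool pointing down, closing line (tool y) at world angle a; """
    x=np.array([np.sin(a),-np.cos(a),0]);y=np.array([np.cos(a),np.sin(a),0])
    return Rt.from_matrix(np.c_[x,y,np.cross(x,y)]).as_rotvec()
E
python3 - <<'E'
from h import *
c=dict(np.load("pics/top0.npz"))
for n,p,z in [("wl",(243,224),.075),("wr",(334,221),.075),("vial",(287,186),.057),("tray",(430,224),.03),("rack",(422,180),.1),("bottle",(212,210),.1),("beaker",(365,207),.088)]:
    print(n,cast(c,[p],z)[0].round(3))
P=cloud(c)
for r,cc in [(120,290),(100,290),(75,290),(50,290),(200,150),(200,80),(130,290),(118,430),(140,290)]: print(r,cc,P[r,cc].round(3))
cv2.imwrite("pics/crop0.png",cv2.resize(c["image"][150:260,190:450],None,fx=3,fy=3,interpolation=cv2.INTER_CUBIC))
E
```

```text
wl [0.451 0.206 0.075]
wr [ 0.465 -0.039  0.075]
vial [0.557 0.091 0.057]
tray [ 0.461 -0.312  0.03 ]
rack [ 0.579 -0.27   0.1  ]
bottle [0.486 0.285 0.1  ]
beaker [ 0.504 -0.12   0.088]
120 290 [0.648 0.061 0.449]
100 290 [0.685 0.062 0.451]
75 290 [0.642 0.045 0.708]
50 290 [0.675 0.046 0.705]
200 150 [0.509 0.463 0.08 ]
200 80 [0.498 0.53  0.311]
130 290 [0.725 0.091 0.   ]
118 430 [ 0.659 -0.195  0.449]
140 290 [ 0.696  0.091 -0.001]
```

View pics/crop0.png

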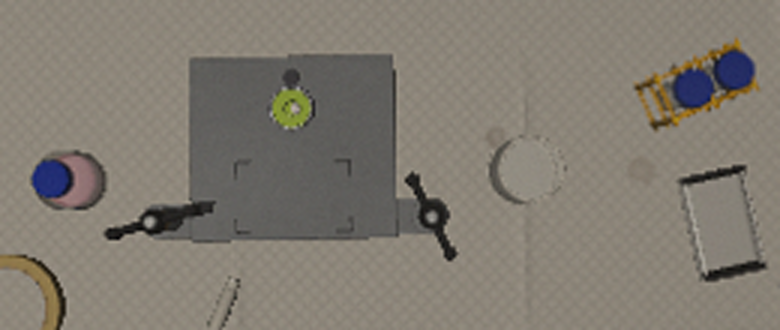

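```bash
sed -i 's/x=np.array(\[np.sin(a),-np.cos(a),0\])/x=np.array([-np.sin(a),np.cos(a),0])/' h.py
python3 - <<'E'
from h import *
from plant import robot
for a in (-np.pi/2,np.pi/2,0,np.pi):
    q=robot.solve_ik([0.49,0.085,0.22],down(a)); print(a,None if q is None else np.round(q,2))
robot.movep([0.49,0.085,0.22],down(-np.pi/2))
ee=(robot.read_ee_pos(),robot.read_ee_rot()); c=robot.camera("wrist")
cv2.imwrite("pics/w1.png",c["image"]); np.savez("pics/w1.npz",p=ee[0],r=ee[1],**c)
print(ee,robot.read_clock(),c["intrinsics"][0],robot.read_contact_force())
E
```

```text
-1.5707963267948966 [-0.05  0.33 -0.29  1.91  0.12  0.92 -1.97]
1.5707963267948966 [ 0.36  0.43 -0.89  1.89  0.39  1.01  0.87]
0 [ 0.12  0.36 -0.52  1.9   0.22  0.94 -0.5 ]
3.141592653589793 [ 0.56  0.59 -1.29  1.89  0.62  1.15  2.19]
(array([0.4902739 , 0.08426762, 0.21995975]), array([ 3.14134841e+00, -1.75228511e-03,  8.16959419e-05])) 2.8167 [332.96090947   0.         312.50996232] [0.27499554 0.11714829 0.17134013]
```

View pics/w1.png

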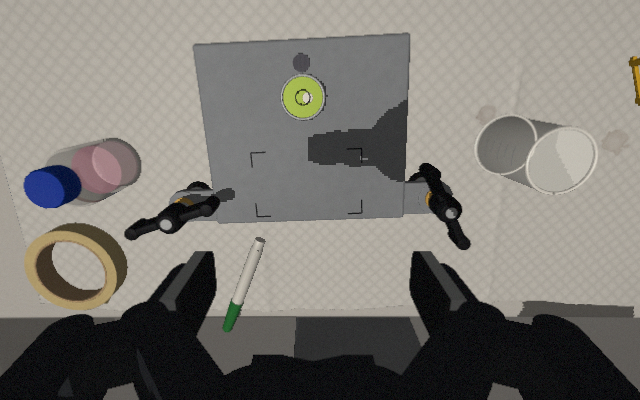

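The wrist view shows the vial at (303,97) with the bubble slightly right of the ring centre. The wing hub caps are at (166,225) left and (451,213) right, and the corner marks are around (252–361, 150–215).

```bash
cat >> h.py <<'E'
def level(c,ee,px=None):
    """vial centre (px), vial centre world, bubble world from a wrist picture"""
    im=c["image"]; hsv=cv2.cvtColor(im,cv2.COLOR_BGR2HSV)
    g=cv2.inRange(hsv,(25,110,60),(45,255,255))
    n,l,s,_=cv2.connectedComponentsWithStats(cv2.morphologyEx(g,cv2.MORPH_CLOSE,np.ones((5,5))))
    k=1+np.argmax(s[1:,4]); ct=max(cv2.findContours((l==k).astype(np.uint8),cv2.RETR_EXTERNAL,cv2.CHAIN_APPROX_NONE)[0],key=len)
    disc=cv2.fitEllipse(ct); m=np.zeros(g.shape,np.uint8); cv2.ellipse(m,(disc[0],(disc[1][0]*.8,disc[1][1]*.8),disc[2]),255,-1)
    # white: weight by low saturation & bright ; ring: dark
    S=hsv[...,1].astype(float); V=hsv[...,2].astype(float)
    w=((S<130)&(V>110)&(m>0)).astype(np.uint8); d=((V<.55*np.median(V[m>0]))&(m>0)).astype(np.uint8)
    n,l,s,_=cv2.connectedComponentsWithStats(w); k=1+np.argmax(s[1:,4]); wt=(l==k)*(255-S)
    v,u=np.indices(S.shape); b=((u*wt).sum()/wt.sum(),(v*wt).sum()/wt.sum())
    dr=(u[d>0].mean(),v[d>0].mean()) if d.any() else (np.nan,)*2
    W=cast(c,[disc[0],b],.057,ee)
    return dict(disc=disc,b=b,nb=s[k,4],ring=dr,nd=int(d.sum()),vial=W[0],bub=W[1],off=(W[1]-W[0])[:2]*1e3)
E
python3 - <<'E'
from h import *
c=dict(np.load("pics/w1.npz")); ee=(c["p"],c["r"])
print(level(c,ee))
g=cv2.cvtColor(c["image"],cv2.COLOR_BGR2GRAY)
for n,(u,v) in dict(L=(166,225),R=(451,213)).items():
    # hub cap: bright blob
    p=g[v-9:v+10,u-9:u+10]; m=p>90; y,x=np.nonzero(m); q=(x.mean()+u-9,y.mean()+v-9); print(n,q,m.sum(),cast(c,[q],.088,ee)[0].round(4))
    # wings: dark pixels
    P=cast(c,[q],.088,ee)[0]
print("marks",cast(c,[(251,153),(361,149),(256,216),(362,213)],.05,ee).round(4))
print("plate corners",cast(c,[(194,45),(409,34),(220,222),(403,216)],.05,ee).round(4))
im=c["image"]
a=cv2.resize(im[65:130,265:340],(375,325),interpolation=cv2.INTER_CUBIC);b=cv2.resize(im[165:245,120:225],(420,320));d=cv2.resize(im[155:255,400:500],(325,325))
cv2.imwrite("pics/crop1.png",np.hstack([cv2.resize(a,(300,260)),cv2.resize(b,(260,260)),cv2.resize(d,(240,260))]))
E
```

```text
{'disc': ((302.2658996582031, 96.65918731689453), (38.40616989135742, 40.14445877075195), 167.4658203125), 'b': (np.float64(306.9082246229107), np.float64(97.26447207501019)), 'nb': np.int32(91), 'ring': (np.float64(301.9230769230769), np.float64(96.51923076923077)), 'nd': 52, 'vial': array([0.5581097 , 0.09190643, 0.057     ]), 'bub': array([0.55759366, 0.08779772, 0.057     ]), 'off': array([-0.51603699, -4.10871031])}
L (np.float64(164.71812080536913), np.float64(227.01342281879195)) 149 [0.4465 0.2152 0.088 ]
R (np.float64(451.51162790697674), np.float64(215.27906976744185)) 86 [ 0.4577 -0.0402  0.088 ]
marks [[0.5064 0.1414 0.05  ]
 [0.5102 0.0368 0.05  ]
 [0.442  0.14   0.05  ]
 [0.4452 0.033  0.05  ]]
plate corners [[ 6.007e-01  1.854e-01  5.000e-02]
 [ 6.094e-01  1.000e-04  5.000e-02]
 [ 4.355e-01  1.768e-01  5.000e-02]
 [ 4.420e-01 -8.400e-03  5.000e-02]]
```

View pics/crop1.png

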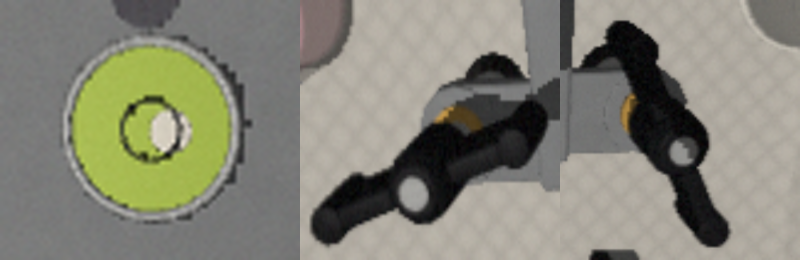

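The crop shows the bubble about 21 crop-px (5 px) right of the ring centre, so the right side is high. The hub caps sit at (165.2,225) and (451.7,213.5), matching z≈94 mm with the 250 mm spacing. Next I plan and turn the left screw.

```bash
cat >> h.py <<'E'
YAW=.042; AX=np.array([np.cos(YAW),np.sin(YAW)]); AY=np.array([-AX[1],AX[0]])
MID=np.array([.4768,.0883]); EL=MID-.02*AX+.125*AY; ER=MID-.02*AX-.125*AY
def turns(off):
    """off: bubble offset world mm -> signed ccw turns (rad) left,right"""
    gx,gy=np.array([off@AX,off@AY])*5e-3
    return -(130*gx-125*gy)/1.91, -(130*gx+125*gy)/1.91
def turn(robot,E,a0,da,z=.067):
    """grip hub with closing line at a0, turn ccw by da; tries the half-turn alternative"""
    def ok(a): return all(robot.solve_ik([*E,zz],down(a+f*da)) is not None for zz in (z,z+.07) for f in np.linspace(0,1,6))
    def q7(a): return max(abs(robot.solve_ik([*E,z],down(a+f*da))[6]) for f in (0,1))
    c=[a for a in (a0,a0+np.pi,a0-np.pi) if ok(a)]; a=min(c,key=q7); print("a",a,q7(a))
    robot.grip(.55,40); robot.movep([*E,z+.07],down(a)); robot.movel([*E,z],max_speed=.1)
    robot.grip(0,40); print("width",robot.read_grip_width()*85,robot.read_grip_force(),robot.read_contact_force())
    n=int(np.ceil(abs(da)/.4)); fm=0
    for i in range(1,n+1):
        robot.movel([*E,z],down(a+da*i/n)); fm=max(fm,np.abs(robot.read_contact_force()).max())
    print("fmax",fm,"mz",robot.read_moment(),robot.read_clock())
    robot.grip(.55); robot.movel([*E,z+.07],max_speed=.15)
def look(robot,name):
    robot.movep([.49,.085,.22],down(-np.pi/2))
    ee=(robot.read_ee_pos(),robot.read_ee_rot()); c=robot.camera("wrist")
    cv2.imwrite(f"pics/{name}.png",c["image"]); np.savez(f"pics/{name}.npz",p=ee[0],r=ee[1],**c); return c,ee
E
python3 - <<'E'
from h import *
from plant import robot
c=dict(np.load("pics/w1.npz")); ee=(c["p"],c["r"])
print(EL,ER,cast(c,[(165.2,225),(451.7,213.5)],.094,ee).round(4))
T=cast(c,[(130.9,233.3),(212.9,202),(428,170.4),(463.3,243.5)],.085,ee)[:,:2]
ang=lambda d:np.arctan2(d[1],d[0])
al,ar=ang(T[1]-T[0]),ang(T[3]-T[2]); print("wings",al,ar,np.linalg.norm(T[1]-T[0]),np.linalg.norm(T[3]-T[2]),T.reshape(2,2,2).mean(1))
off=level(c,ee)["off"]; tl,tr=turns(off); print(tl,tr)
turn(robot,EL,al+np.pi/2,tl)
c,ee=look(robot,"w2"); r=level(c,ee); print(r,turns(r["off"]),robot.read_clock())
E
```

```text
[0.45156918 0.21235001] [ 0.46206609 -0.03742952] [[ 0.451   0.2116  0.094 ]
 [ 0.4617 -0.0375  0.094 ]]
wings -1.1986895092511454 -2.623220345735196 0.08267203058537874 0.0794917458569035 [[ 0.45411662  0.2095121 ]
 [ 0.46327394 -0.0360159 ]]
-1.1020284288147666 1.5703667123385585
a 0.3721068175437512 1.6635656372270966
width 21.310496647149844 39.00825950084254 [-0.04508052 -1.32900062  5.79862813]
fmax 9.53135476004726 mz [-0.01707361  0.50078966 -0.08351787] 7.2167
{'disc': ((303.8730163574219, 95.23743438720703), (38.49470520019531, 40.445350646972656), 172.342529296875), 'b': (np.float64(306.5509533898305), np.float64(97.52235169491526)), 'nb': np.int32(87), 'ring': (np.float64(303.6031746031746), np.float64(95.60317460317461)), 'nd': 63, 'vial': array([0.5583019 , 0.09170819, 0.057     ]), 'bub': array([0.55637288, 0.08935261, 0.057     ]), 'off': array([-1.92901462, -2.35558076])} (np.float64(-0.0540710430432122), np.float64(1.4331728384292322)) 8.925
```

Run:
```python
from h import *
from plant import robot
turn(robot,ER,-2.623+np.pi/2,1.47)
robot.movel([*ER,.2])
c,ee=look(robot,"w3"); r=level(c,ee); print(r,turns(r["off"]),robot.read_clock())
# close look
im=c["image"]
robot.movep([.50,.085,.16],down(-np.pi/2)); ee=(robot.read_ee_pos(),robot.read_ee_rot()); c=robot.camera("wrist")
r=level(c,ee); print(r,turns(r["off"]))
u,v=map(int,r["disc"][0]); a=cv2.resize(c["image"][max(v-40,0):v+40,u-40:u+40],(400,400),interpolation=cv2.INTER_CUBIC)
cv2.imwrite("pics/lv3.png",np.hstack([a,cv2.resize(im[:250],(400,156)) if 0 else cv2.resize(im[100:260,100:260],(400,400))]))
```

```text
a -1.0522036732051037 1.2973367037856227
width 21.210971534804614 38.798475408693776 [-2.14431142  2.37137256  6.27763249]
fmax 6.773838553782427 mz [ 0.16947477 -0.18618673  0.10432131] 13.0917
{'disc': ((303.31878662109375, 95.97738647460938), (38.57232666015625, 40.22013854980469), 174.0281982421875), 'b': (np.float64(303.84021067293463), np.float64(96.2321319752764)), 'nb': np.int32(106), 'ring': (np.float64(303.6842105263158), np.float64(95.64912280701755)), 'nd': 57, 'vial': array([0.55810073, 0.09149673, 0.057     ]), 'bub': array([0.55788529, 0.09103724, 0.057     ]), 'off': array([-0.21544265, -0.45949227])} (np.float64(-0.0674455651788435), np.float64(0.2270839698413709)) 16.425
{'disc': ((301.1425476074219, 111.14661407470703), (47.609920501708984, 48.88059997558594), 163.7794189453125), 'b': (np.float64(301.65078027374966), np.float64(111.56644677574032)), 'nb': np.int32(152), 'ring': (np.float64(301.0121951219512), np.float64(111.5609756097561)), 'nd': 82, 'vial': array([0.55819614, 0.09145259, 0.057     ]), 'bub': array([0.5579022, 0.0910893, 0.057    ]), 'off': array([-0.29393438, -0.36328288])} (np.float64(-0.009599209561345122), np.float64(0.21986472514460903))
```

View pics/lv3.png

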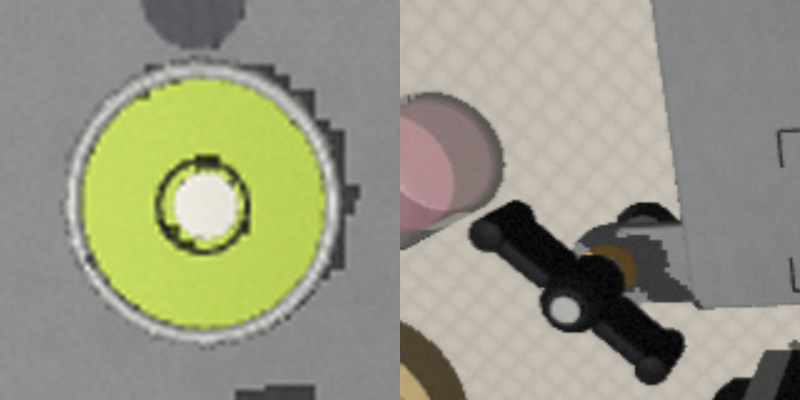

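The bubble is now inside the ring, with centre (206,205) against ring centre (203,205) in the crop. I'll trim the right screw slightly, then look at the tray.

Run:
```python
from h import *
from plant import robot
turn(robot,ER,-2.623+np.pi/2+1.47,.2)
c,ee=look(robot,"w4"); r=level(c,ee); print(r["off"],r["disc"],r["b"],r["ring"],turns(r["off"]),robot.read_clock())
robot.movep([.455,-.312,.22],down(-np.pi/2))
ee=(robot.read_ee_pos(),robot.read_ee_rot()); c=robot.camera("wrist")
cv2.imwrite("pics/t1.png",c["image"]); np.savez("pics/t1.npz",p=ee[0],r=ee[1],**c); print(robot.read_clock())
```

```text
a 0.4177963267948963 0.3207369457433436
width 20.99857734705754 39.09441862022504 [2.18381632 0.76024698 6.44022496]
fmax 5.759010073898846 mz [ 0.1818309  -0.35007263  0.09992522] 20.2083
[ 0.20194194 -0.07391615] ((303.3273620605469, 95.92717742919922), (38.4288215637207, 40.304874420166016), 169.7021026611328) (np.float64(303.4094531816051), np.float64(95.6890849422495)) (np.float64(303.83673469387753), np.float64(96.0204081632653)) (np.float64(-0.09454736116547294), np.float64(-0.04066644614969553)) 22.975
24.5
```

View pics/t1.png

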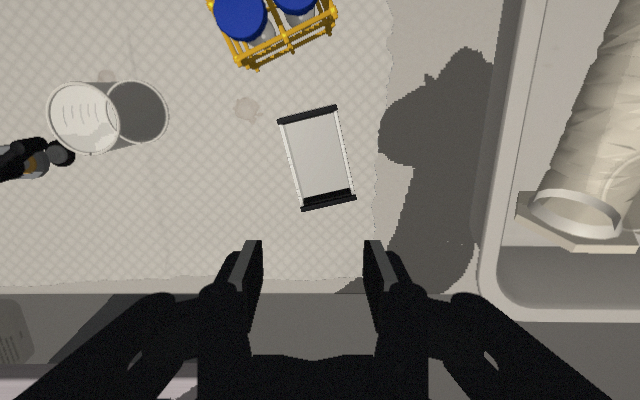

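The tray is open side up. Its rear gate runs from (277,122) to (337,106), its front gate from (302,211) to (356,198), and the rack is at (275,30).

Run:
```python
from h import *
c=dict(np.load("pics/t1.npz")); ee=(c["p"],c["r"])
Q=cast(c,[(277,121),(336,105),(356,198),(302,211)],.03,ee)[:,:2]; print(Q.round(4))
print([np.linalg.norm(Q[i]-Q[(i+1)%4]).round(4) for i in range(4)],Q.mean(0))
d=(Q[0]+Q[1]-Q[2]-Q[3]); print("long axis",np.arctan2(d[1],d[0])); d=Q[0]+Q[3]-Q[1]-Q[2]; print("wid",np.arctan2(d[1],d[0]))
P=cloud(c,ee)
for u,v in [(315,150),(325,170),(284,140),(291,165),(344,150),(328,204),(307,115),(330,193),(240,150)]: print((u,v),P[v,u].round(4))
```

```text
[[ 0.4999 -0.2767]
 [ 0.5154 -0.3344]
 [ 0.4203 -0.3578]
 [ 0.4054 -0.3007]]
[np.float64(0.0598), np.float64(0.0979), np.float64(0.059), np.float64(0.0975)] [ 0.460252   -0.31738057]
long axis 0.24494943804517763
wid 1.8282988719921927
(315, 150) [ 0.4669 -0.3144  0.0054]
(325, 170) [ 0.4445 -0.3256  0.0049]
(284, 140) [ 0.4809 -0.2829  0.0274]
(291, 165) [ 0.4559 -0.2898  0.031 ]
(344, 150) [ 0.4708 -0.3438  0.0271]
(328, 204) [ 0.4137 -0.3283  0.0305]
(307, 115) [ 0.5059 -0.3062  0.0314]
(330, 193) [ 0.4196 -0.3313  0.0104]
(240, 150) [ 0.4664 -0.2328  0.0043]
```

Run:
```python
from h import *
from plant import robot
T=np.array([.4602,-.3174]); ag=.25+np.pi/2
best=None
for a in (ag,ag-np.pi):
  for b in (YAW,YAW+np.pi,YAW-np.pi):
    if abs(b-a)<2.4:
      q=[robot.solve_ik([*p,z],down(w)) for p,w,zs in ((T,a,(.001,.2)),(MID,b,(.05,.2))) for z in zs]
      print(a,b,[None if x is None else np.round(x[6],2) for x in q])
      if all(x is not None for x in q) and best is None: best=(a,b)
a,b=best; print("use",best)
robot.grip(1.0,35); robot.movep([*T,.12],down(a)); robot.movel([*T,.001],max_speed=.1)
print(robot.read_contact_force())
robot.grip(0,35); print("width",robot.read_grip_width()*85,robot.read_grip_force())
f0=robot.read_contact_force()
robot.movel([*T,.2],max_speed=.15); print(robot.read_contact_force(),robot.read_grip_width()*85)
robot.movep([*MID,.2],down(b)); robot.movel([*MID,.085],max_speed=.12)
robot.pause(.2); f0=robot.read_contact_force(); print(f0,robot.read_grip_width()*85,robot.read_clock())
robot.movel([*MID,.054],max_speed=.06)
z=.054
while z>.047:
    f=robot.read_contact_force()-f0
    if f[2]>4: break
    z-=.001; robot.movel([*MID,z],max_speed=.03)
print("z",z,f,robot.read_ee_pos(),robot.read_clock())
robot.grip(.83); robot.movel([*MID,.13],max_speed=.1); robot.movel([*MID,.22],max_speed=.2)
c,ee=look(robot,"w5"); r=level(c,ee); print(r["off"],r["disc"],r["b"],robot.read_clock())
```

```text
1.8207963267948966 0.042 [np.float64(1.26), np.float64(1.6), np.float64(-0.78), np.float64(-0.62)]
1.8207963267948966 3.183592653589793 [np.float64(1.26), np.float64(1.6), np.float64(-2.55), np.float64(-2.65)]
-1.3207963267948966 0.042 [np.float64(-1.07), np.float64(-0.96), np.float64(-0.78), np.float64(-0.62)]
-1.3207963267948966 -3.0995926535897933 [np.float64(-1.07), np.float64(-0.96), np.float64(-2.55), np.float64(-2.65)]
use (1.8207963267948966, 0.042)
[0.60829962 0.42487109 0.31629172]
width 59.07699005867197 37.89793789386749
[ 0.20975628  0.50004202 -0.3200178 ] 59.00253563301609
[-0.74293876  0.49534393 -1.64070388] 58.83452225716336 33.6333
z 0.051 [-1.2592189  -0.89471419  6.73176998] [0.4769179  0.08833335 0.05131149] 35.05
[ 0.30390818 -0.11119004] ((303.7601013183594, 95.77964782714844), (38.63765335083008, 40.268898010253906), 174.0682830810547) (np.float64(303.88421321091556), np.float64(95.4211510669047)) 38.1667
```

View pics/w5.png

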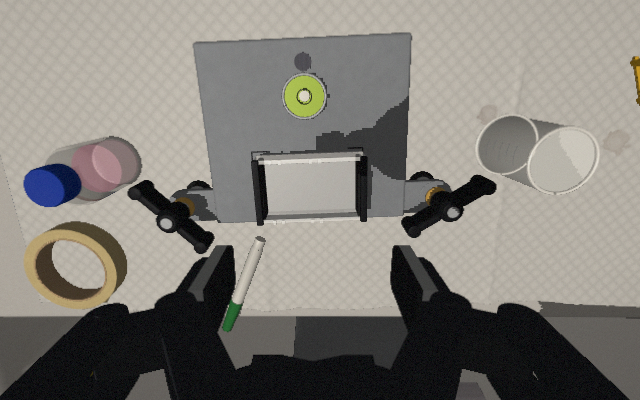

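The tray stands on the plate, spanning (253–367, 150–224), and the bubble is still centred at (304,96). The bottle and beaker are where they were. Now checking the fit to the marks.

Run:
```python
from h import *
c=dict(np.load("pics/w5.npz"))
cv2.imwrite("pics/crop5.png",cv2.resize(c["image"][140:232,245:377],None,fx=6,fy=6,interpolation=cv2.INTER_CUBIC))
```

```text
(no output)
```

View pics/crop5.png

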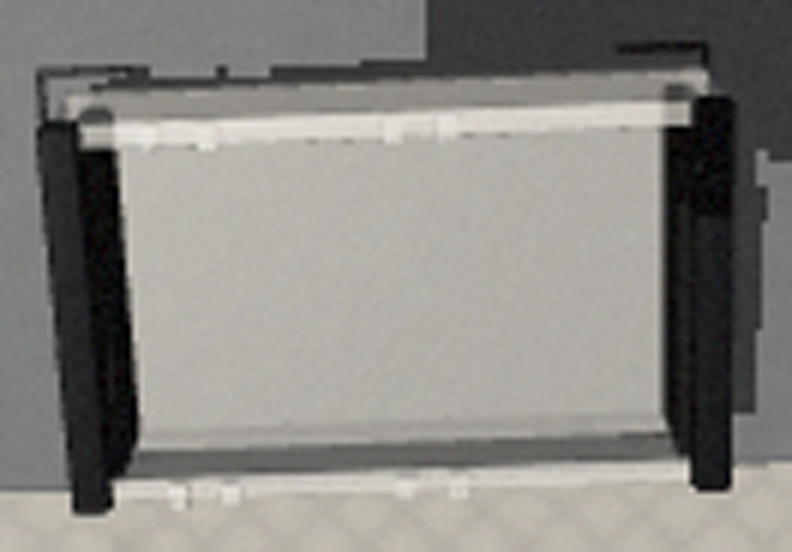

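Run:
```python
from h import *
c=dict(np.load("pics/w5.npz"));ee=(c["p"],c["r"])
Q=cast(c,[(251.7,160.8),(367.2,156.2),(366.7,221.7),(257.5,225.3)],.08,ee)[:,:2]
print("tray",Q.round(4).tolist(),Q.mean(0),[np.linalg.norm(Q[i]-Q[(i+1)%4]).round(4) for i in range(4)])
b=cast(c,[(245+65/6,140+97/6),(245+708/6,140+72/6)],.05,ee)[:,:2]; print("bottom rear",b)
c=dict(np.load("pics/w4.npz"));ee=(c["p"],c["r"])
g=cv2.cvtColor(c["image"],cv2.COLOR_BGR2GRAY)
sub=[(251,152),(361,148),(362,213),(256,216)]
# dark mark: corner = extreme of the thin dark lines (blackhat) near each guess
bh=cv2.morphologyEx(g,cv2.MORPH_BLACKHAT,np.ones((7,7)));out=[]
for i,(u,v) in enumerate(sub):
    y,x=np.nonzero(bh[v-6:v+7,u-6:u+7]>18); x=x+u-6;y=y+v-6
    col=np.bincount(x).argmax();row=np.bincount(y).argmax(); out.append((col,row))
M=cast(c,out,.05,ee)[:,:2]; print(out,M.round(4).tolist(),M.mean(0),[np.linalg.norm(M[i]-M[(i+1)%4]).round(4) for i in range(4)])
r=level(c,ee);print(r["vial"])
for S in (Q,M): d=S[0]+S[3]-S[1]-S[2]; e=S[0]+S[1]-S[2]-S[3]; print("yaw",np.arctan2(-d[0],d[1]),np.arctan2(e[1],e[0]))
```

```text
tray [[0.5043, 0.1363], [0.5086, 0.0365], [0.4478, 0.0338], [0.4439, 0.1341]] [0.47617156 0.08518647] [np.float64(0.0998), np.float64(0.0609), np.float64(0.1003), np.float64(0.0605)]
bottom rear [[0.50239176 0.13768459]
 [0.50668025 0.03572624]]
[(np.int64(251), np.int64(152)), (np.int64(362), np.int64(147)), (np.int64(361), np.int64(211)), (np.int64(257), np.int64(215))] [[0.5066, 0.1417], [0.5116, 0.0365], [0.447, 0.0345], [0.4425, 0.1391]] [0.47692092 0.08796806] [np.float64(0.1053), np.float64(0.0646), np.float64(0.1047), np.float64(0.0642)]
[0.55805678 0.09147793 0.057     ]
yaw 0.040755824282910386 0.040247859161984936
yaw 0.044779530918105645 0.035416256678989
```

The tray sits about 2.8 mm too far to −y. Its yaw and x are good. I'll regrip, shift it, and check.

Run:
```python
from h import *
from plant import robot
robot.grip(.83,35); robot.movep([*MID,.13],down(YAW)); robot.movel([*MID,.0515],max_speed=.08)
robot.grip(0,35); print(robot.read_grip_width()*85)
N=MID+.0008*AX+.0028*AY
robot.movel([*MID,.056],max_speed=.05); robot.movel([*N,.056],max_speed=.05); robot.pause(.2); f0=robot.read_contact_force()
z=.054
while True:
    robot.movel([*N,z],max_speed=.03); f=robot.read_contact_force()-f0
    if f[2]>4 or z<.048: break
    z-=.001
print(z,f)
robot.grip(.83); robot.movel([*N,.13],max_speed=.1); robot.movel([*N,.22],max_speed=.2)
c,ee=look(robot,"w6"); r=level(c,ee); print(r["off"],r["disc"],r["b"],robot.read_clock())
cv2.imwrite("pics/crop6.png",cv2.resize(c["image"][60:232,150:490],None,fx=2.35,fy=2.35,interpolation=cv2.INTER_CUBIC))
```

```text
58.894670100468744
0.052 [-1.64577261 -0.6961208   4.9157056 ]
[ 0.28431608 -0.08079105] ((303.777587890625, 95.7802505493164), (38.58837890625, 40.284603118896484), 174.3736114501953) (np.float64(303.86740189792255), np.float64(95.44481490980593)) 45.45
```

View pics/crop6.png

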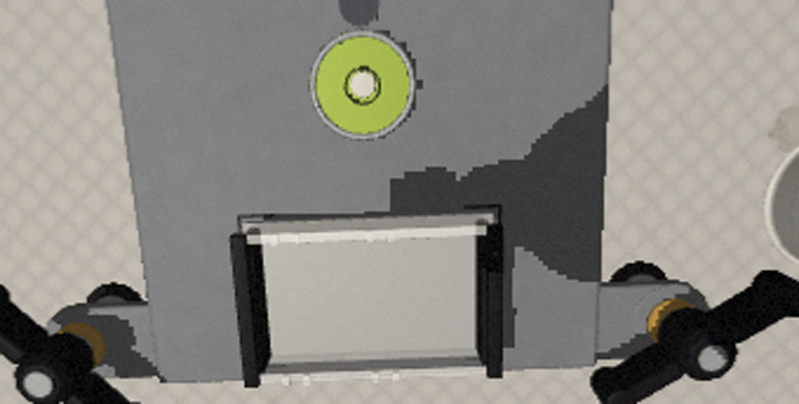

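The tray's rear edge now sits evenly between the two rear marks at (238,215) and (500,206). The bubble is central in the ring at (363,86), and the robot is clear of everything.

Run:
```python
from plant import robot
print(robot.sign_off(),robot.read_clock())
```

```text
the job is handed in; nothing more can be done
the job is handed in; nothing more can be done
```

I levelled the table so the bubble rests inside the ring, then set the empty tray right way up on its corner marks and let go. I handed the job in soon after the last clock reading of 45.5 s, with the robot clear; the bottle and beaker were still in place, and the rack was not re-photographed after I picked up the tray.

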